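# Split the nested desk bins and stow them on the sloped stand

### The job

The two grey desk bins are nested one in the other. Lift the upper bin straight out while the lower one stays standing on the desk, then stow both bins on the sloped wooden stand, one in each lane (either way round), open side up, each slid down under the lip until its end rests against the back stop. Leave the stapler, tape roll and phone where they are.

Things in the scene. Friction and masses are not known exactly. Their poses are not given: they have to be found in the camera images.
- bin_upper: grey open desk bin, same as bin_lower (origin, axes, sizes as there). Starts nested in it on inner ribs, underside 26 mm above the lower one's, about 2 mm of play, no catch. Both rims are equally wide: the lower rim is 26 mm below the upper, so fingertips reaching deeper than that take hold of both bins.
- bin_lower: grey open tapered desk bin, foot 100x36, rim 119x55, 48 mm high, walls 3, 0.12 kg, on the desk. Grip the upright skirt round its rim (34 to 48 mm above the underside) across the 55 mm width. Origin: centre of the underside; x along its length (ends alike), y along its width, z up.
- stand: plywood stand fixed to the desk, 262 (x) by 176 mm (y); origin on the desk under its middle, x level, the way the lanes fall (away from the robot), z up. Carries a sloped deck with two lanes side by side, their centre lines 92 mm apart, open at the near, high end.
- deck: sloped top of the stand, 260 mm long, falling 0.21 rad toward its x; origin mid-deck on the lane floor, 60 mm above the desk; z square to it. Lanes 54 mm wide between rails 12 mm high. Back stop at the low end, 62 mm high; its lip overhangs the lanes 28 mm, underside 58, top 63 mm above the floor. Bins do not slide down by themselves: push or lead them.
- left_stop (a point): floor of the left lane (seen from the robot), mid-width, at the face of the back stop. x points down the slope into the stop, y across to the left, z square up from the floor. A bin that is home has its origin 60 mm up the slope from here (x = -60 mm), on the floor, its length along the lane.
- right_stop (a point): floor of the right lane (seen from the robot), mid-width, at the face of the back stop. x points down the slope into the stop, y across to the left, z square up from the floor. A bin that is home has its origin 60 mm up the slope from here (x = -60 mm), on the floor, its length along the lane.
- stapler: red and black desk stapler, 150 x 38 x 46 mm; a bystander. Origin: centre of the underside, z up.
- tape_roll: roll of brown tape lying flat, 92 mm across, 48 mm high; a bystander. Origin: centre of the underside, z up.
- phone: black mobile phone lying face up, 148 x 72 x 9 mm; a bystander. Origin: centre of the underside, z up.
Things that resemble listed ones, but are neither listed nor needed, are in the scene too. What is shaped like the bin_upper but orange or purple is not meant.

How it is judged:
On the way:
1. the upper bin is lifted clear of the lower one, which stays standing on the desk (z of bin_upper in the frame of bin_lower above 0.055 m and height (world z) of bin_lower below 0.008 m and angle between bin_lower's own z axis and vertical below 0.1 rad), for 0.2 s.
At the end, for the whole second after the job is handed in: Each bin is at rest in its own lane (either way round), open side up, flat on the floor (5 mm, 0.07 rad), along the lane (0.12 rad) and within 14 mm of its middle, its end at most about 5 mm short of the back stop (origin 55 to 64.5 mm up the slope) (((x of bin_upper in the frame of left_stop between -0.0645 and -0.055 m and y of bin_upper in the frame of left_stop between -0.014 and 0.014 m and z of bin_upper in the frame of left_stop between -0.005 and 0.005 m and angle between the z axis of bin_upper and the z axis of left_stop, either way round below 0.07 rad and angle between the x axis of bin_upper and the x axis of left_stop, either way round below 0.12 rad and angle between each of bin_upper, bin_lower's own z axis and vertical below 0.4 rad and x of bin_lower in the frame of right_stop between -0.0645 and -0.055 m and y of bin_lower in the frame of right_stop between -0.014 and 0.014 m and z of bin_lower in the frame of right_stop between -0.005 and 0.005 m and angle between the z axis of bin_lower and the z axis of right_stop, either way round below 0.07 rad and angle between the x axis of bin_lower and the x axis of right_stop, either way round below 0.12 rad) or (x of bin_upper in the frame of right_stop between -0.0645 and -0.055 m and y of bin_upper in the frame of right_stop between -0.014 and 0.014 m and z of bin_upper in the frame of right_stop between -0.005 and 0.005 m and angle between the z axis of bin_upper and the z axis of right_stop, either way round below 0.07 rad and angle between the x axis of bin_upper and the x axis of right_stop, either way round below 0.12 rad and angle between each of bin_upper, bin_lower's own z axis and vertical below 0.4 rad and x of bin_lower in the frame of left_stop between -0.0645 and -0.055 m and y of bin_lower in the frame of left_stop between -0.014 and 0.014 m and z of bin_lower in the frame of left_stop between -0.005 and 0.005 m and angle between the z axis of bin_lower and the z axis of left_stop, either way round below 0.07 rad and angle between the x axis of bin_lower and the x axis of left_stop, either way round below 0.12 rad)) and linear speed of each of bin_upper, bin_lower below 0.02 m/s and angular speed of each of bin_upper, bin_lower below 0.2 rad/s); the robot touches nothing.
It fails at once if the stapler is moved more than 30 mm (distance of stapler from where it was at the start of the episode above 0.03 m).
It fails at once if the tape roll is moved more than 30 mm (distance of tape_roll from where it was at the start of the episode above 0.03 m).
It fails at once if the phone is moved more than 30 mm (distance of phone from where it was at the start of the episode above 0.03 m).
It also fails if it takes over 69 s, if anything falls off the work surface, if the arm or the gripper's body presses on something with over 40 N, if the wrist force passes 120 N, or if a joint passes its speed limit or range.

### The arm

A 6-joint arm with a two-finger parallel gripper is mounted at the origin on a cart in front of the work surface, level with it; the furniture and walls round the work are solid. World frame = base frame: x ahead of the robot, y to its left, z up, the work surface at z = 0. Lengths are in m, angles in rad, forces in N, time in s.
With the tool pointing down it reaches from about 0.3 to 1 m from the base axis. Payload 5.1 kg.
Tool frame: the origin (TCP) lies midway between the tips of the shut fingers; the grasp point (between the pads) lies env.tcp_to_grasp behind it (env.tcp_to_grasp is the distance from the TCP to the grasp point, in m); z points along the fingers, y is the line along which they close (so a half turn about z gives the same grasp; the last joint's range is limited). The gripper opens to 95 mm and grips with 3 to 60 N. Pads are 20 mm wide; open, the fingers measure 119 mm over their backs; the gripper's body (75 mm by 180 mm) begins 59 mm behind the grasp point.
Start: joints at [1.259, 0.124, 1.65, -0, 1.367, -0.083], TCP at [0.147, 0.633, 0.189] pointing down, gripper open.
Joint ranges: [-2.61, 2.61], [-1.02, 2.33], [0.03, 2.71], [-1.35, 4.49], [0.32, 2.68], [-2.91, 2.91]. Speed limits (rad/s): [2.57, 2.57, 3.14, 3.14, 3.14, 3.14].

### API

Orientations are given as [roll, pitch, yaw] about the fixed x, y, z axes, in that order (R = Rz(yaw) Ry(pitch) Rx(roll)).
In Python, from rig import env gives the robot as it stands.
- The arm moves only by the tool carry_out, never from a script. Its argument "commands" is a list of rows, each an object with "travel": the shift along the tool's x, y, z in m, a list of three; "roll": the turn about the tool's z in degrees; "grip": the opening, from -1 (shut) to 1 (fully open). A call has 1 to 20 rows; each row is the pose to reach, as a shift and turn from the pose commanded when the call began, along the tool's axes at that moment; what a row does not reach only later rows make up. A row lasts 1/12 s, in which the tool goes at most 41.7 mm and 7.16 degrees, less where a joint would pass 70% of its speed; a pose out of reach is approached as far as the arm can. A call with a gripper value outside its range is refused whole. The fingers move at their own pace and stop on an object; "newtons" is the grip in N (left out, the last holds). Time passes only in rows, so rows that repeat a pose let the fingers close. It gives the time, the measured TCP pose, the force, the opening and the grip force at its end, in the units of the state.
- env.get_obs(): the state, without advancing time (a new reading comes with each control period).
- env.get_image(name): name is "side" or "top"; returns a dict with "color" (384x512x3 uint8, red, green, blue), "mtx" (3x3 intrinsics, pixels), "pose" (4x4, takes a point from camera to world coordinates). Camera axes: x right, y down, z forward; pixel columns grow to the right and rows downward; lengths in m; the calibration is good to about 2 mm. A picture is of the moment at which its call begins. There is no depth.
- env.sign_off(): hands the job in; it is judged then, once.
Trained networks look in the newest picture that a camera, given by its name, has taken for a name from the list of things; names that differ only in an ending like _2 or _b are one class to them, and where a whole thing is asked for, a point or a joint stands for the part that bears it (a point fixed in the world has none). Each returns a list of dicts, best first, with "conf" (0 to 1); they miss things now and then, are a little off and sometimes report something else, mostly with a low value. They report only what shows in the picture. A call takes as long as a camera call. They do not tell look-alikes from the thing itself.
- env.masks_of(camera, name): "mask" (384x512 bool, what is visible of it) and "box" ([left, top, width, height] in pixels, round what is visible of it).
The state is a dict: "time": time; "joint_pos": joint angles; "dq": joint speeds; "joint_efforts": joint torques, N m; "tcp_pos": TCP position; "eef_rot": TCP orientation; "contact_force": force on the tool from outside, world axes, zero at the start; "wrist_torque": the same for the moment, N m; "width": finger opening in m; "finger_force": force on a finger pad.
Only numpy, scipy, OpenCV 4.12 (cv2) and the standard library are available. Lean on these libraries where they do the work, as an engineer would, in place of code of your own. Each camera call takes 0.05 s, during which the arm holds its last target. There are 200 camera calls.

## Working session

There is one attempt and no reset: what is moved stays moved. The work goes in short steps, Python scripts to look and compute and a tool call to move; the robot and the scene stay as the last step left them, time stands still between calls to the robot, and variables do not carry over. Pictures are saved under pics/ and viewed, at most 10 in all, crops included, and the job is handed in when it is done.

Besides the shell and the picture viewer there is one more tool, called after ">>>" as name(argument=value, ...) on one line, values as JSON. carry_out: Moves the arm, as the interface text tells. Its arguments: {"type":"object","properties":{"commands":{"type":"array","items":{"type":"object","properties":{"travel":{"type":"array","items":{"type":"number"}},"roll":{"type":"number"},"grip":{"type":"number"}}}},"newtons":{"type":"number"}},"required":["commands"]}

```bash
ls; mkdir -p pics; python3 - <<'E'
from rig import env
import cv2,numpy as np
o=env.get_obs();print({k:np.round(v,3) for k,v in o.items()},env.tcp_to_grasp)
for c in("side","top"):
    im=env.get_image(c);cv2.imwrite(f"pics/{c}0.png",im["color"][...,::-1])
    print(c,im["mtx"].round(1).tolist(),im["pose"].round(3).tolist())
    for n in("bin_upper","bin_lower","stand","deck","stapler","tape_roll","phone"):
        print(n,[(round(d["conf"],2),d["box"]) for d in env.masks_of(c,n)])
E
```

```text
pics
{'time': np.float64(0.0), 'joint_pos': array([ 1.259,  0.125,  1.652, -0.   ,  1.367, -0.083]), 'dq': array([-0.001,  0.001, -0.   ,  0.001, -0.003,  0.   ]), 'joint_efforts': array([-1.0000e-03, -4.1759e+01, -3.5994e+01,  7.8000e-02,  4.9000e-02,
       -0.0000e+00]), 'tcp_pos': array([0.147, 0.632, 0.188]), 'eef_rot': array([-3.14 , -0.   ,  2.913]), 'contact_force': array([-0.009, -0.418, -0.46 ]), 'wrist_torque': array([ 0.013,  0.041, -0.007]), 'finger_force': np.float64(0.0), 'width': np.float64(0.095)} 0.0188
side [[459.2, 0.0, 247.0], [0.0, 459.2, 191.1], [0.0, 0.0, 1.0]] [[0.995, -0.039, 0.09, 0.334], [-0.098, -0.379, 0.92, -1.524], [-0.002, -0.925, -0.381, 0.698], [0.0, 0.0, 0.0, 1.0]]
bin_upper [(0.73, [277.6, 197.0, 33.1, 22.4]), (0.6, [237.4, 204.8, 38.6, 20.0]), (0.57, [234.7, 195.1, 22.4, 14.8])]
bin_lower [(0.72, [231.8, 220.3, 44.4, 13.8])]
stand [(0.81, [220.9, 158.9, 77.9, 38.5])]
deck [(0.77, [222.5, 160.1, 78.1, 25.7])]
stapler [(0.63, [229.7, 251.7, 52.5, 30.0])]
tape_roll [(0.69, [189.6, 256.3, 33.3, 30.9])]
phone []
top [[484.6, 0.0, 249.9], [0.0, 484.6, 190.0], [0.0, 0.0, 1.0]] [[-0.022, -0.982, 0.189, 0.173], [-1.0, 0.024, 0.008, -0.006], [-0.013, -0.189, -0.982, 1.719], [0.0, 0.0, 0.0, 1.0]]
bin_upper [(0.87, [255.3, 133.5, 26.9, 33.1]), (0.75, [244.6, 184.1, 37.7, 30.6]), (0.63, [293.0, 171.9, 19.6, 36.8])]
bin_lower []
stand [(0.82, [169.9, 133.9, 62.9, 86.7])]
deck [(0.76, [168.8, 135.5, 59.0, 82.6])]
stapler [(0.75, [363.1, 179.5, 19.9, 38.4])]
tape_roll [(0.89, [367.3, 221.1, 26.9, 30.0])]
phone [(0.98, [123.7, 176.2, 29.0, 43.3])]
```

```bash
python3 - <<'E'
import cv2
a=cv2.imread("pics/top0.png")[110:270,110:410];b=cv2.imread("pics/side0.png")[130:300,160:360]
cv2.imwrite("pics/top1.png",cv2.resize(a,None,fx=2.66,fy=2.66,interpolation=2))
cv2.imwrite("pics/side1.png",cv2.resize(b,None,fx=3.5,fy=3.5,interpolation=2))
E
```

```text
(no output)
```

View pics/top1.png

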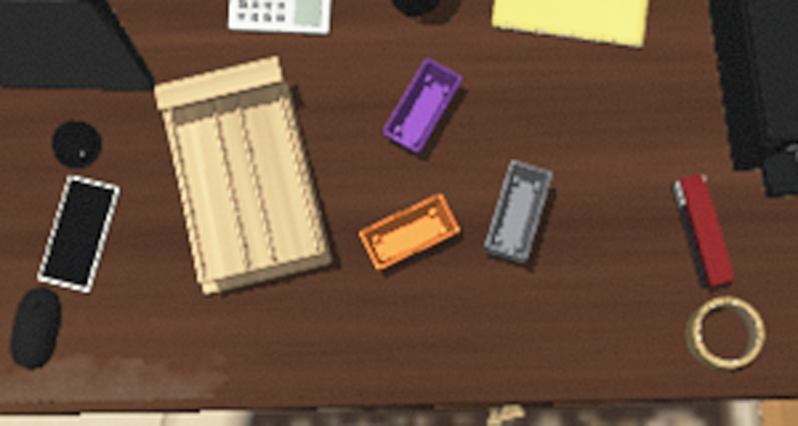

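View pics/side1.png

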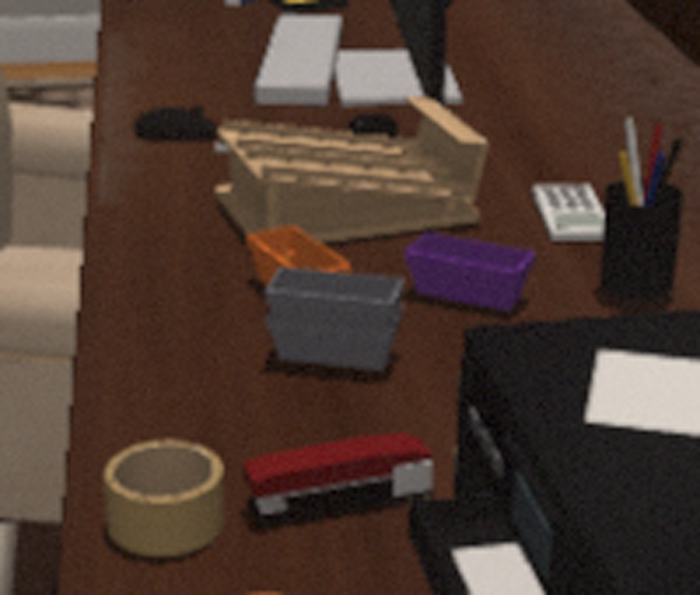

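Top-view candidates for the nested pair are the grey bin at about (305,190), the orange at (263,197) and the purple at (269,149). I choose the grey one: the side view shows it as a tall double bin at about (256,219). The stand is at about (201,176), falling away from the robot. Next I fit poses from the silhouettes.

```bash
cat > h.py <<'E'
from rig import env
import cv2,numpy as np
from scipy.optimize import minimize
def proj(im,P):
    T=np.linalg.inv(im["pose"]);c=P@T[:3,:3].T+T[:3,3];p=c@im["mtx"].T;return p[:,:2]/p[:,2:]
def rect(l,w,z):return [[sx*l/2,sy*w/2,z] for sx in(1,-1) for sy in(1,-1)]
BIN=lambda z:rect(.1,.036,z)+rect(.119,.055,z+.034)+rect(.119,.055,z+.048)
def deck(p):
    c,s=np.cos(.21),np.sin(.21);x,y,z=p;return [x*c+z*s,y,.06-x*s+z*c]
STAND=rect(.262,.176,0)+[deck(q) for q in [[-.13,s*.088,z] for s in(1,-1) for z in(0,.012)]+[[x,s*.088,.063] for s in(1,-1) for x in(.09,.13)]]
def world(P,q):
    c,s=np.cos(q[2]),np.sin(q[2]);P=np.array(P);return np.c_[P[:,0]*c-P[:,1]*s+q[0],P[:,0]*s+P[:,1]*c+q[1],P[:,2]]
def soft(im,P):
    S=4;m=np.zeros((384*S,512*S),np.uint8);h=cv2.convexHull(((proj(im,P)+.5)*S*16-8).astype(np.int32))
    cv2.fillConvexPoly(m,h,1,shift=4);return cv2.resize(m.astype(np.float32),(512,384),interpolation=cv2.INTER_AREA)
def hullfill(m):
    c=np.argwhere(m)[:,::-1].astype(np.int32);o=np.zeros(m.shape,np.uint8);cv2.fillConvexPoly(o,cv2.convexHull(c),1);return o
def fit(model,obs,q0):
    f=lambda q:sum(np.abs(soft(im,world(model,q))-m).sum()/m.sum() for im,m in obs)
    best=min((minimize(f,np.array(q0)+[0,0,d],method="Nelder-Mead",options=dict(initial_simplex=np.array(q0)+[0,0,d]+np.array([[0,0,0],[.02,0,0],[0,.02,0],[0,0,.15]]))) for d in(-.1,.1)),key=lambda r:r.fun)
    return best.x,best.fun
def ray(im,uv,z):
    d=im["pose"][:3,:3]@np.linalg.inv(im["mtx"])@[*uv,1];o=im["pose"][:3,3];return o+d*(z-o[2])/d[2]
E
cat > m.py <<'E'
from h import *
I={c:env.get_image(c) for c in("side","top")}
def grey(im,box):
    h=cv2.cvtColor(im["color"],cv2.COLOR_RGB2HSV);c=im["color"].astype(int)
    m=(c[...,2]>c[...,0]-2)&(c.sum(2)>120);b=np.zeros_like(m);x,y,w,g=box;b[y:y+g,x:x+w]=1
    n,l,s,_=cv2.connectedComponentsWithStats((m&b).astype(np.uint8));return l==1+s[1:,4].argmax()
gt=grey(I["top"],(285,163,40,52));gs=grey(I["side"],(228,200,52,45))
print(gt.sum(),gs.sum(),cv2.boundingRect(gt.astype(np.uint8)),cv2.boundingRect(gs.astype(np.uint8)))
N=BIN(0)+BIN(.026)
p=ray(I["top"],(304.7,189.7),.05)
for o in ([(I["top"],hullfill(gt))],[(I["side"],hullfill(gs))],[(I["top"],hullfill(gt)),(I["side"],hullfill(gs))]):
    print("bin",*fit(N,o,[p[0],p[1],-.25]))
p=ray(I["top"],(201,176),.05);M={c:(I[c],hullfill(env.masks_of(c,"stand")[0]["mask"])) for c in I}
for o in ([M["top"]],[M["side"]],list(M.values())): print("stand",*fit(STAND,o,[p[0],p[1],.2]))
# overlay
q=fit(STAND,list(M.values()),[p[0],p[1],.2])[0]
for c in I: 
    a=I[c]["color"][...,::-1].copy();a=cv2.resize(a,None,fx=4,fy=4,interpolation=2)
    for u,v in proj(I[c],world(STAND,q)): cv2.circle(a,(int(u*4+2),int(v*4+2)),3,(0,0,255),-1)
    L=[deck([x,y,0]) for y in(.019,.073,-.019,-.073) for x in(-.13,.11)]
    for u,v in proj(I[c],world(L,q)): cv2.circle(a,(int(u*4+2),int(v*4+2)),3,(255,0,0),-1)
    x,y=(160,120) if c=="top" else (205,145)
    cv2.imwrite(f"pics/ov_{c}.png",a[y*4:(y+110)*4,x*4:(x+100)*4])
cv2.imwrite("pics/ov.png",np.hstack([cv2.imread(f"pics/ov_{c}.png") for c in I]))
E
python3 m.py
```

```text
560 698 (292, 171, 25, 38) (236, 207, 38, 28)
bin [ 0.49136101 -0.18168271 -0.31756191] 0.060537190082644625
bin [ 0.49078838 -0.18349732 -0.23720883] 0.0872093023255814
bin [ 0.49127409 -0.18182562 -0.30577164] 0.15514412472657715
stand [0.54448366 0.17906537 0.23165554] 0.03341194968553459
stand [0.54539058 0.17575337 0.17725618] 0.12692345149980522
stand [0.54497088 0.17832127 0.220276  ] 0.1692092416701203
```

View pics/ov.png

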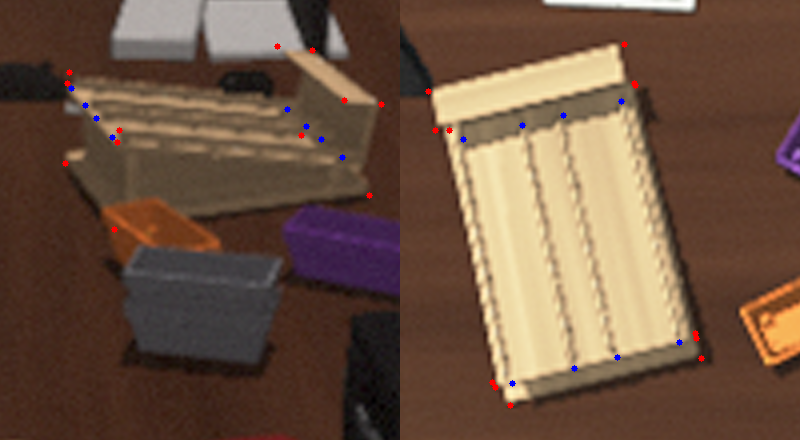

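The red and blue points sit on the stand in the top view: near corners at about (510,405) and (700,358), lanes matching. The bin fit is (0.491,-0.182), yaw about -0.31.

```bash
cat > d.py <<'E'
import sys,numpy as np
from rig import env
from scipy.spatial.transform import Rotation as Ro
o=env.get_obs();x,y,z,yaw=map(float,sys.argv[1:5])
R=Ro.from_euler("xyz",o["eef_rot"]);d=R.inv().apply(np.array([x,y,z])-o["tcp_pos"])
r=-np.degrees((yaw-o["eef_rot"][2]+np.pi)%(2*np.pi)-np.pi)
print("travel",d.round(4),"roll",r.round(2),"len",np.linalg.norm(d).round(3),"t",o["time"])
E
python3 d.py .491 -.182 .18 2.835
```

```text
travel [-0.5195 -0.7159  0.0091] roll 4.46 len 0.885 t 1.0
```

>>> carry_out(commands=[{"travel": [-0.26,-0.358,0.005],"roll": 2.2,"grip": 1},{"travel": [-0.26,-0.358,0.005],"roll": 2.2,"grip": 1},{"travel": [-0.26,-0.358,0.005],"roll": 2.2,"grip": 1},{"travel": [-0.26,-0.358,0.005],"roll": 2.2,"grip": 1},{"travel": [-0.26,-0.358,0.005],"roll": 2.2,"grip": 1},{"travel": [-0.26,-0.358,0.005],"roll": 2.2,"grip": 1},{"travel": [-0.26,-0.358,0.005],"roll": 2.2,"grip": 1},{"travel": [-0.26,-0.358,0.005],"roll": 2.2,"grip": 1},{"travel": [-0.26,-0.358,0.005],"roll": 2.2,"grip": 1},{"travel": [-0.26,-0.358,0.005],"roll": 2.2,"grip": 1},{"travel": [-0.52,-0.716,0.009],"roll": 4.5,"grip": 1},{"travel": [-0.52,-0.716,0.009],"roll": 4.5,"grip": 1},{"travel": [-0.52,-0.716,0.009],"roll": 4.5,"grip": 1},{"travel": [-0.52,-0.716,0.009],"roll": 4.5,"grip": 1},{"travel": [-0.52,-0.716,0.009],"roll": 4.5,"grip": 1},{"travel": [-0.52,-0.716,0.009],"roll": 4.5,"grip": 1},{"travel": [-0.52,-0.716,0.009],"roll": 4.5,"grip": 1},{"travel": [-0.52,-0.716,0.009],"roll": 4.5,"grip": 1},{"travel": [-0.52,-0.716,0.009],"roll": 4.5,"grip": 1},{"travel": [-0.52,-0.716,0.009],"roll": 4.5,"grip": 1}])

```text
time: 2.67
tcp_pos: [0.4718, -0.137, 0.1808]
eef_rot: [3.141, 0.001, 2.833]
contact_force: [0.4, 1.1, -0.4]
width: 0.095
finger_force: 0.0
```

```bash
python3 d.py .491 -.182 .11 2.835
```

```text
travel [-0.0318 -0.037   0.0708] roll -0.1 len 0.086 t 2.6667
```

>>> carry_out(commands=[{"travel": [-0.032,-0.037,0.07],"roll": 0,"grip": 1},{"travel": [-0.032,-0.037,0.07],"roll": 0,"grip": 1},{"travel": [-0.032,-0.037,0.07],"roll": 0,"grip": 1},{"travel": [-0.032,-0.037,0.07],"roll": 0,"grip": 1},{"travel": [-0.032,-0.037,0.07],"roll": 0,"grip": 1}])

```text
time: 3.08
tcp_pos: [0.4909, -0.1795, 0.1111]
eef_rot: [3.141, 0.0, 2.834]
contact_force: [0.2, -0.6, -0.0]
width: 0.095
finger_force: 0.0
```

```bash
python3 d.py .491 -.182 .053 2.835; python3 - <<'E'
from rig import env
import cv2,numpy as np
s=env.get_image("side")["color"][180:250,215:305,::-1];t=env.get_image("top")["color"][150:220,265:355,::-1]
cv2.imwrite("pics/c2.png",cv2.resize(np.hstack([s,t]),None,fx=4.4,fy=4.4,interpolation=2))
E
```

```text
travel [-0.0009 -0.0024  0.0581] roll -0.06 len 0.058 t 3.0833
```

View pics/c2.png

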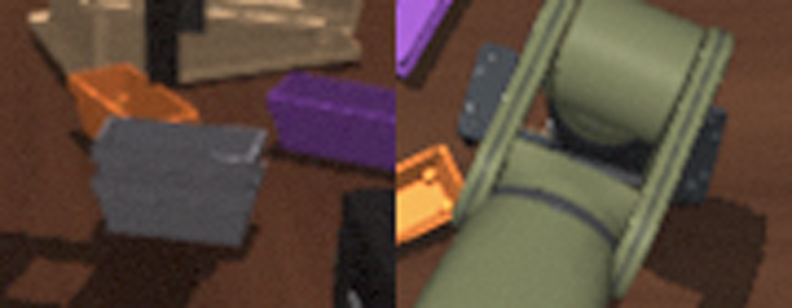

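```bash
python3 - <<'E'
from h import *
im=env.get_image("side");o=env.get_obs();y=o["eef_rot"][2];t=np.array([np.sin(y),-np.cos(y),0])
P=np.array([o["tcp_pos"]+s*t for s in(-.0535,0,.0535)]);P=np.r_[P,P+[0,0,.08]]
print(((proj(im,P)-[215,180])*4.4).round(), proj(im,P).round())
cv2.imwrite("pics/s3.png",cv2.resize(im["color"][100:260,190:350,::-1],None,fx=3.7,fy=3.7,interpolation=2))
E
```

```text
[[163. 114.]
 [177.  84.]
 [191.  57.]
 [163.   8.]
 [178. -19.]
 [192. -43.]] [[252. 206.]
 [255. 199.]
 [258. 193.]
 [252. 182.]
 [255. 176.]
 [259. 170.]]
```

View pics/s3.png

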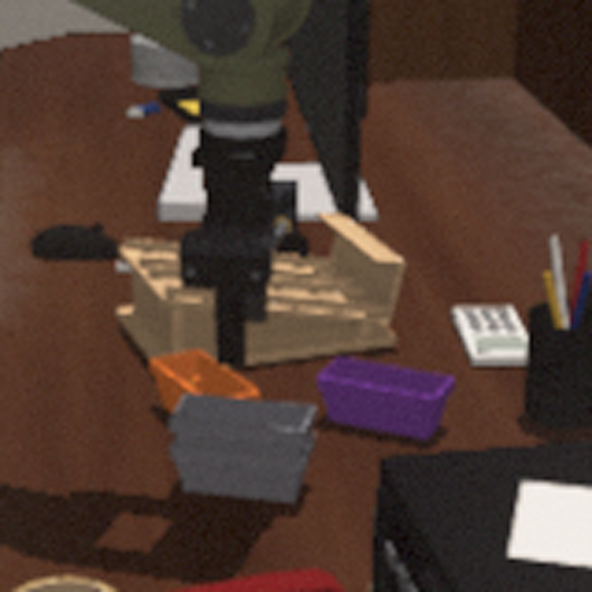

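The visible finger is the near one, with its tip at about pixel (253,199). That is 7 px higher than the TCP model predicts, so the tips may ride higher when open. I'll go lower, part-close, and measure again.

>>> carry_out(commands=[{"travel": [-0.001,-0.002,0.036],"roll": 0,"grip": 0.35},{"travel": [-0.001,-0.002,0.036],"roll": 0,"grip": 0.35},{"travel": [-0.001,-0.002,0.036],"roll": 0,"grip": 0.35},{"travel": [-0.001,-0.002,0.036],"roll": 0,"grip": 0.35},{"travel": [-0.001,-0.002,0.036],"roll": 0,"grip": 0.35},{"travel": [-0.001,-0.002,0.036],"roll": 0,"grip": 0.35}])

```text
time: 3.73
tcp_pos: [0.4921, -0.1821, 0.0764]
eef_rot: [-3.141, 0.003, 2.835]
contact_force: [-0.6, 0.4, -0.1]
width: 0.0655
finger_force: 0.0
```

```bash
cat > tip.py <<'E'
from h import *
import sys
im=env.get_image("side");o=env.get_obs();y=o["eef_rot"][2];t=np.array([np.sin(y),-np.cos(y),0])
w=o["width"]/2
for s in (w,w+.012): print("near tip at TCP height",proj(im,(o["tcp_pos"]-s*t)[None]).round(1),"10mm up",proj(im,(o["tcp_pos"]-s*t+[0,0,.01])[None]).round(1))
print(o["tcp_pos"],o["width"])
cv2.imwrite(f"pics/{sys.argv[1]}.png",cv2.resize(im["color"][170:250,215:295,::-1],None,fx=7,fy=7,interpolation=2))
E
python3 tip.py s4
```

```text
near tip at TCP height [[253.4 214.1]] 10mm up [[253.4 211.3]]
near tip at TCP height [[252.6 215.7]] 10mm up [[252.7 212.8]]
[ 0.49197886 -0.18213207  0.07610128] 0.06472937838792604
```

View pics/s4.png

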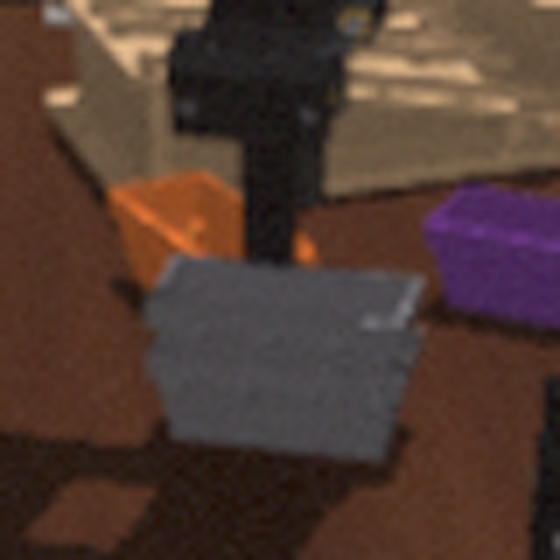

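The near rim shows at about row 216 and the far rim at about row 207. The finger appears to end near (253,208), again about 7 px above the TCP prediction. A gentle closing test will settle where the tips really are: z=0.060 is a nominal 14 mm depth, which reaches the upper skirt only.

>>> carry_out(commands=[{"travel": [0,0,0.016],"grip": 0.35},{"travel": [0,0,0.016],"grip": 0.35},{"travel": [0,0,0.016],"grip": 0.35},{"travel": [0,0,0.016],"grip": 0.0},{"travel": [0,0,0.016],"grip": 0.0},{"travel": [0,0,0.016],"grip": 0.0},{"travel": [0,0,0.016],"grip": 0.0},{"travel": [0,0,0.016],"grip": 0.0}], newtons=5)

```text
invalid input at $.commands[0]: expected keys travel, roll, grip
```

>>> carry_out(commands=[{"travel": [0,0,0.016],"roll": 0,"grip": 0.35},{"travel": [0,0,0.016],"roll": 0,"grip": 0.35},{"travel": [0,0,0.016],"roll": 0,"grip": 0.35},{"travel": [0,0,0.016],"roll": 0,"grip": 0.0},{"travel": [0,0,0.016],"roll": 0,"grip": 0.0},{"travel": [0,0,0.016],"roll": 0,"grip": 0.0},{"travel": [0,0,0.016],"roll": 0,"grip": 0.0},{"travel": [0,0,0.016],"roll": 0,"grip": 0.0}], newtons=5)

```text
time: 4.45
tcp_pos: [0.4913, -0.1819, 0.0589]
eef_rot: [-3.142, 0.0, 2.834]
contact_force: [-0.6, -0.6, -0.3]
width: 0.0478
finger_force: 0.0
```

It closed to 47.8 mm with no contact, so the tips really are more than 15 mm above the reported TCP. I'll open, descend to 0.040 and retest.

>>> carry_out(commands=[{"travel": [0,0,0],"roll": 0,"grip": 0.4},{"travel": [0,0,0],"roll": 0,"grip": 0.4},{"travel": [0,0,0],"roll": 0,"grip": 0.4},{"travel": [0,0,0],"roll": 0,"grip": 0.4},{"travel": [0,0,0.01],"roll": 0,"grip": 0.4},{"travel": [0,0,0.02],"roll": 0,"grip": 0.4},{"travel": [0,0,0.02],"roll": 0,"grip": 0.4},{"travel": [0,0,0.02],"roll": 0,"grip": 0.4},{"travel": [0,0,0.02],"roll": 0,"grip": 0},{"travel": [0,0,0.02],"roll": 0,"grip": 0},{"travel": [0,0,0.02],"roll": 0,"grip": 0},{"travel": [0,0,0.02],"roll": 0,"grip": 0},{"travel": [0,0,0.02],"roll": 0,"grip": 0}], newtons=5)

```text
time: 5.53
tcp_pos: [0.4914, -0.1821, 0.0389]
eef_rot: [-3.141, 0.001, 2.834]
contact_force: [-0.4, -0.2, -0.7]
width: 0.0552
finger_force: 5.0
```

```bash
python3 tip.py s5
```

```text
near tip at TCP height [[253.4 224. ]] 10mm up [[253.4 221.2]]
near tip at TCP height [[252.7 225.7]] 10mm up [[252.7 222.8]]
[ 0.49138731 -0.18204473  0.03888584] 0.0555108266845192
```

View pics/s5.png

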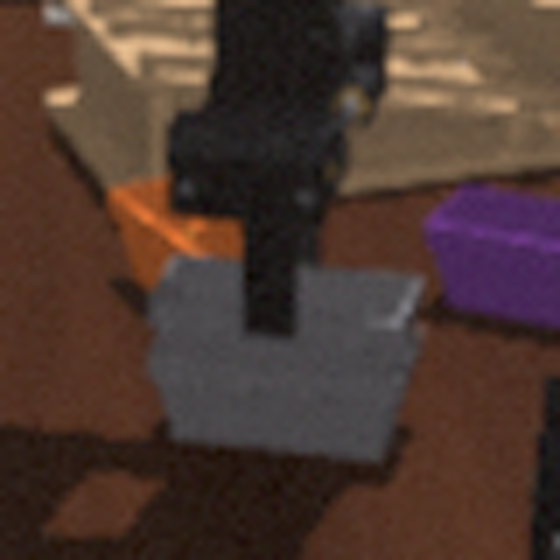

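At 0.039 the fingers hold at 55 mm. The tip shows at about (254,218), so the tips sit about 24 mm above the reported TCP and about 11 mm below the rim. I'll go 6 mm deeper, grip, and lift straight up.

>>> carry_out(commands=[{"travel": [0,0,0],"roll": 0,"grip": 0.35},{"travel": [0,0,0],"roll": 0,"grip": 0.35},{"travel": [0,0,0.006],"roll": 0,"grip": 0.35},{"travel": [0,0,0.006],"roll": 0,"grip": 0.35},{"travel": [0,0,0.006],"roll": 0,"grip": 0},{"travel": [0,0,0.006],"roll": 0,"grip": 0},{"travel": [0,0,0.006],"roll": 0,"grip": 0},{"travel": [0,0,0.006],"roll": 0,"grip": 0},{"travel": [0,0,0.004],"roll": 0,"grip": 0},{"travel": [0,0,0],"roll": 0,"grip": 0},{"travel": [0,0,-0.006],"roll": 0,"grip": 0},{"travel": [0,0,-0.014],"roll": 0,"grip": 0},{"travel": [0,0,-0.022],"roll": 0,"grip": 0},{"travel": [0,0,-0.03],"roll": 0,"grip": 0},{"travel": [0,0,-0.04],"roll": 0,"grip": 0},{"travel": [0,0,-0.05],"roll": 0,"grip": 0},{"travel": [0,0,-0.05],"roll": 0,"grip": 0},{"travel": [0,0,-0.05],"roll": 0,"grip": 0},{"travel": [0,0,-0.05],"roll": 0,"grip": 0}], newtons=20)

```text
time: 7.17
tcp_pos: [0.4909, -0.1817, 0.0884]
eef_rot: [3.142, -0.0, 2.834]
contact_force: [-0.0, -0.1, -1.8]
width: 0.0553
finger_force: 19.9
```

```bash
python3 tip.py s6
```

```text
near tip at TCP height [[253.3 210. ]] 10mm up [[253.3 207.2]]
near tip at TCP height [[252.5 211.6]] 10mm up [[252.5 208.7]]
[ 0.49066647 -0.18163627  0.08799011] 0.054950642952115825
```

View pics/s6.png

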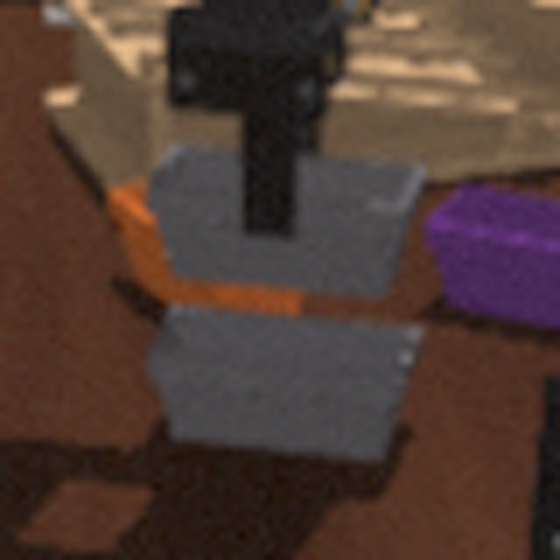

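The upper bin is clear (crop rows 150–295) and the lower one still stands (rows 305–460). Now to above the left lane.

```bash
cat >> h.py <<'E'
S=(.5448,.178,.231)
def lane(xd,y,zd=.041): return world([deck([xd,y,zd])],S)[0]-[0,0,.034]   # tcp target for flat bin origin at deck xd
E
python3 -c "
from h import *
for x in(0,.03,.059): print(lane(x,.046),lane(x,-.046))"
python3 d.py .5426 .2247 .17 -2.9106
```

```text
[0.54258808 0.22473496 0.06609927] [0.56365158 0.13517867 0.06609927]
[0.57114966 0.23145259 0.05984547] [0.59221315 0.1418963  0.05984547]
[0.59875918 0.23794631 0.05380013] [0.61982267 0.14839002 0.05380013]
travel [ 0.0735  0.403  -0.0819] roll -30.85 len 0.418 t 7.2167
```

>>> carry_out(commands=[{"travel": [0,0,-0.03],"roll": 0,"grip": 0},{"travel": [0,0,-0.06],"roll": 0,"grip": 0},{"travel": [0,0,-0.082],"roll": 0,"grip": 0},{"travel": [0.007,0.035,-0.082],"roll": -4,"grip": 0},{"travel": [0.013,0.07,-0.082],"roll": -7,"grip": 0},{"travel": [0.019,0.105,-0.082],"roll": -10,"grip": 0},{"travel": [0.026,0.14,-0.082],"roll": -13,"grip": 0},{"travel": [0.032,0.175,-0.082],"roll": -16,"grip": 0},{"travel": [0.038,0.21,-0.082],"roll": -19,"grip": 0},{"travel": [0.045,0.245,-0.082],"roll": -22,"grip": 0},{"travel": [0.051,0.28,-0.082],"roll": -25,"grip": 0},{"travel": [0.057,0.315,-0.082],"roll": -28,"grip": 0},{"travel": [0.064,0.35,-0.082],"roll": -31,"grip": 0},{"travel": [0.07,0.38,-0.082],"roll": -31,"grip": 0},{"travel": [0.0735,0.403,-0.082],"roll": -31,"grip": 0},{"travel": [0.0735,0.403,-0.082],"roll": -31,"grip": 0},{"travel": [0.0735,0.403,-0.082],"roll": -31,"grip": 0}])

```text
time: 8.63
tcp_pos: [0.5423, 0.2253, 0.1693]
eef_rot: [-3.141, -0.002, -2.906]
contact_force: [-0.5, -0.5, -1.4]
width: 0.055
finger_force: 19.9
```

```bash
python3 d.py .5426 .2247 .08 -2.9106
```

```text
travel [-0.0004 -0.0006  0.0893] roll 0.29 len 0.089 t 8.6333
```

>>> carry_out(commands=[{"travel": [0,0,0.03],"roll": 0,"grip": 0},{"travel": [0,0,0.06],"roll": 0,"grip": 0},{"travel": [0,-0.0005,0.08],"roll": 0.3,"grip": 0},{"travel": [0,-0.0005,0.089],"roll": 0.3,"grip": 0},{"travel": [0,-0.0005,0.089],"roll": 0.3,"grip": 0},{"travel": [0,-0.0005,0.089],"roll": 0.3,"grip": 0}], newtons=8)

```text
time: 9.13
tcp_pos: [0.5432, 0.2233, 0.0817]
eef_rot: [-3.141, -0.0, -2.914]
contact_force: [0.1, -0.3, -1.3]
width: 0.0556
finger_force: 8.0
```

>>> carry_out(commands=[{"travel": [0,0,0.002],"roll": 0,"grip": 0},{"travel": [0,0,0.004],"roll": 0,"grip": 0},{"travel": [0,0,0.006],"roll": 0,"grip": 0},{"travel": [0,0,0.007],"roll": 0,"grip": 0},{"travel": [0,0,0.007],"roll": 0,"grip": 0}])

```text
time: 9.55
tcp_pos: [0.5432, 0.2241, 0.0748]
eef_rot: [3.142, 0.0, -2.913]
contact_force: [0.1, -0.3, -1.9]
width: 0.0552
finger_force: 8.0
```

Contact should begin about here. I'll keep lowering slowly with a 5 N grip.

>>> carry_out(commands=[{"travel": [0,0,0.001],"roll": 0,"grip": 0},{"travel": [0,0,0.002],"roll": 0,"grip": 0},{"travel": [0,0,0.003],"roll": 0,"grip": 0},{"travel": [0,0,0.004],"roll": 0,"grip": 0},{"travel": [0,0,0.004],"roll": 0,"grip": 0}], newtons=5)

```text
time: 9.97
tcp_pos: [0.5446, 0.2246, 0.0718]
eef_rot: [3.141, 0.004, -2.913]
contact_force: [2.6, -0.3, 0.3]
width: 0.0553
finger_force: 5.0
```

>>> carry_out(commands=[{"travel": [0,0,0.001],"roll": 0,"grip": 0},{"travel": [0,0,0.002],"roll": 0,"grip": 0},{"travel": [0,0,0.003],"roll": 0,"grip": 0},{"travel": [0,0,0.004],"roll": 0,"grip": 0},{"travel": [0,0,0.004],"roll": 0,"grip": 0}])

```text
time: 10.38
tcp_pos: [0.5423, 0.2236, 0.0656]
eef_rot: [-3.141, -0.002, -2.913]
contact_force: [2.1, -0.4, 0.6]
width: 0.0553
finger_force: 5.0
```

>>> carry_out(commands=[{"travel": [0,0,0],"roll": 0,"grip": 0.4},{"travel": [0,0,0],"roll": 0,"grip": 0.4},{"travel": [0,0,0],"roll": 0,"grip": 0.4},{"travel": [0,0,0],"roll": 0,"grip": 0.4},{"travel": [0,0,0],"roll": 0,"grip": 0},{"travel": [0,0,0],"roll": 0,"grip": 0},{"travel": [0,0,0],"roll": 0,"grip": 0},{"travel": [0,0,0],"roll": 0,"grip": 0},{"travel": [-0.005,0,0.001],"roll": 0,"grip": 0},{"travel": [-0.01,0,0.002],"roll": 0,"grip": 0},{"travel": [-0.015,0,0.003],"roll": 0,"grip": 0},{"travel": [-0.02,0,0.004],"roll": 0,"grip": 0},{"travel": [-0.02,0,0.004],"roll": 0,"grip": 0}], newtons=8)

```text
time: 11.47
tcp_pos: [0.5634, 0.2287, 0.062]
eef_rot: [-3.142, 0.0, -2.913]
contact_force: [0.0, 0.2, -1.1]
width: 0.0553
finger_force: 8.0
```

```bash
python3 - <<'E'
from h import *
I={c:env.get_image(c) for c in("side","top")}
a=[cv2.resize(I[c]["color"][y:y+90,x:x+90,::-1],None,fx=4.4,fy=4.4,interpolation=2) for c,x,y in(("side",210,120),("top",155,120))]
cv2.imwrite("pics/d1.png",np.hstack(a))
E
```

```text
(no output)
```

View pics/d1.png

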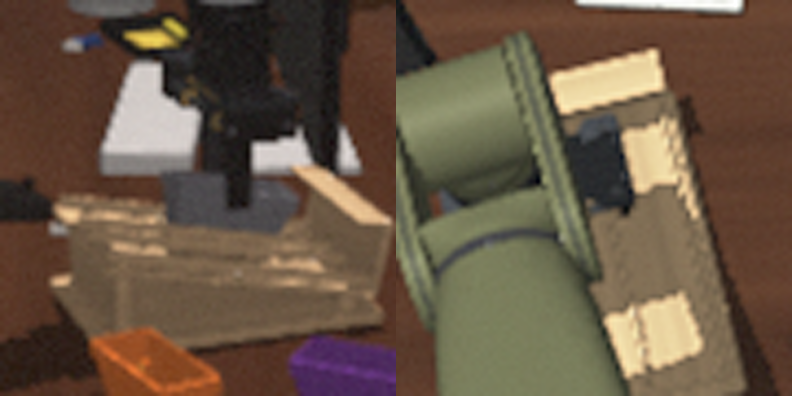

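The bin lies along the slope in the left lane, with its rim front at about (297,195) in the crop just before the lip. I'll lead it on down.

>>> carry_out(commands=[{"travel": [-0.006,0,0.0013],"roll": 0,"grip": 0},{"travel": [-0.012,0,0.0026],"roll": 0,"grip": 0},{"travel": [-0.018,0,0.0038],"roll": 0,"grip": 0},{"travel": [-0.024,0,0.005],"roll": 0,"grip": 0},{"travel": [-0.03,0,0.0064],"roll": 0,"grip": 0},{"travel": [-0.03,0,0.0064],"roll": 0,"grip": 0}], newtons=8)

```text
time: 12.07
tcp_pos: [0.5928, 0.2355, 0.0558]
eef_rot: [-3.142, 0.0, -2.913]
contact_force: [0.0, 0.9, -1.0]
width: 0.0555
finger_force: 8.0
```

>>> carry_out(commands=[{"travel": [-0.002,0,0.0005],"roll": 0,"grip": 0},{"travel": [-0.004,0,0.001],"roll": 0,"grip": 0},{"travel": [-0.006,0,0.0013],"roll": 0,"grip": 0},{"travel": [-0.006,0,0.0013],"roll": 0,"grip": 0}])

```text
time: 12.4
tcp_pos: [0.5978, 0.2368, 0.0548]
eef_rot: [-3.142, 0.0, -2.913]
contact_force: [-0.2, 0.8, -1.7]
width: 0.0555
finger_force: 8.0
```

>>> carry_out(commands=[{"travel": [-0.002,0,0.0005],"roll": 0,"grip": 0},{"travel": [-0.004,0,0.001],"roll": 0,"grip": 0},{"travel": [-0.004,0,0.001],"roll": 0,"grip": 0}])

```text
time: 12.65
tcp_pos: [0.6006, 0.2376, 0.0539]
eef_rot: [3.141, -0.003, -2.913]
contact_force: [-4.6, -1.2, 3.0]
width: 0.0549
finger_force: 8.0
```

Back stop reached (fx -4.6 N). A small extra push, then release and rise.

>>> carry_out(commands=[{"travel": [-0.002,0,0.001],"roll": 0,"grip": 0},{"travel": [-0.003,0,0.001],"roll": 0,"grip": 0},{"travel": [-0.003,0,0.001],"roll": 0,"grip": 0},{"travel": [-0.003,0,0.001],"roll": 0,"grip": 0.35},{"travel": [-0.003,0,0.001],"roll": 0,"grip": 0.35},{"travel": [-0.003,0,0.001],"roll": 0,"grip": 0.35},{"travel": [-0.003,0,0.001],"roll": 0,"grip": 0.35},{"travel": [-0.003,0,0.001],"roll": 0,"grip": 0.35},{"travel": [-0.003,0,-0.01],"roll": 0,"grip": 0.35},{"travel": [-0.003,0,-0.025],"roll": 0,"grip": 0.35},{"travel": [-0.003,0,-0.055],"roll": 0,"grip": 0.35},{"travel": [-0.003,0,-0.09],"roll": 0,"grip": 0.35},{"travel": [-0.003,0,-0.12],"roll": 0,"grip": 0.35},{"travel": [-0.003,0,-0.12],"roll": 0,"grip": 0.4}])

```text
time: 13.82
tcp_pos: [0.6092, 0.2397, 0.1851]
eef_rot: [3.141, 0.016, -2.913]
contact_force: [1.0, 1.3, 2.0]
width: 0.0657
finger_force: 0.0
```

```bash
python3 d.py .491 -.182 .15 2.835
```

```text
travel [ 0.2112 -0.384   0.0314] roll 30.66 len 0.439 t 13.8167
```

>>> carry_out(commands=[{"travel": [0.017,-0.035,0.003],"roll": 4,"grip": 0.5},{"travel": [0.035,-0.07,0.005],"roll": 7,"grip": 0.5},{"travel": [0.052,-0.105,0.008],"roll": 10,"grip": 0.5},{"travel": [0.07,-0.14,0.01],"roll": 13,"grip": 0.5},{"travel": [0.09,-0.17,0.013],"roll": 16,"grip": 0.5},{"travel": [0.11,-0.2,0.015],"roll": 19,"grip": 0.5},{"travel": [0.13,-0.235,0.018],"roll": 22,"grip": 0.5},{"travel": [0.15,-0.27,0.02],"roll": 25,"grip": 0.5},{"travel": [0.17,-0.305,0.023],"roll": 28,"grip": 0.5},{"travel": [0.19,-0.34,0.026],"roll": 30.7,"grip": 0.5},{"travel": [0.211,-0.384,0.031],"roll": 30.7,"grip": 0.5},{"travel": [0.211,-0.384,0.031],"roll": 30.7,"grip": 0.5},{"travel": [0.211,-0.384,0.031],"roll": 30.7,"grip": 0.5}])

```text
time: 14.9
tcp_pos: [0.4855, -0.1858, 0.1438]
eef_rot: [-3.141, 0.001, 2.83]
contact_force: [-0.6, -0.3, 0.5]
width: 0.0712
finger_force: 0.0
```

```bash
python3 d.py .491 -.182 .009 2.835; python3 - <<'E'
from h import *
im=env.get_image("side");c=im["color"].astype(int)
m=(c[...,2]>c[...,0]-2)&(c.sum(2)>120);b=np.zeros_like(m);b[205:242,228:280]=1
n,l,s,_=cv2.connectedComponentsWithStats((m&b).astype(np.uint8));g=l==1+s[1:,4].argmax()
print(s[1:,4].max(),fit(BIN(0),[(im,hullfill(g))],[.491,-.182,-.3]))
t=env.get_image("top");c=t["color"].astype(int);g=np.zeros(c.shape[:2],bool)
# upper bin in left lane, top view
m=(c[...,2]>c[...,0]-2)&(c.sum(2)>120);g[130:200,160:235]=1;ys,xs=np.nonzero(m&g);print(len(xs),xs.min(),xs.max(),ys.min(),ys.max())
print([(d["conf"],d["box"]) for d in env.masks_of("top","bin_upper")])
P=np.array([deck([.059+sx*.0595,.046+sy*.0275,.048]) for sx in(1,-.5,-1) for sy in(1,-1)]);print(proj(t,world(P,S)).round(1).tolist())
cv2.imwrite("pics/e1.png",cv2.resize(t["color"][120:210,155:255,::-1],None,fx=6,fy=6,interpolation=2))
E
```

```text
travel [-0.0039  0.0054  0.1348] roll -0.3 len 0.135 t 14.9
482 (array([ 0.49232671, -0.18311844, -0.2976487 ]), np.float64(0.11473285486443381))
434 160 192 133 176
[(0.91, [253.8, 132.7, 29.0, 34.4]), (0.56, [171.2, 149.0, 16.6, 26.8]), (0.56, [243.4, 182.6, 39.0, 31.2])]
[[171.9, 146.5], [187.1, 142.7], [176.5, 168.7], [192.1, 164.8], [178.1, 176.3], [193.8, 172.4]]
```

>>> carry_out(commands=[{"travel": [-0.004,0.0055,0.035],"roll": 0,"grip": 0.5},{"travel": [-0.004,0.0055,0.07],"roll": 0,"grip": 0.5},{"travel": [-0.004,0.0055,0.095],"roll": 0,"grip": 0.5},{"travel": [-0.004,0.0055,0.11],"roll": 0,"grip": 0.4},{"travel": [-0.004,0.0055,0.125],"roll": 0,"grip": 0.4},{"travel": [-0.004,0.0055,0.135],"roll": 0,"grip": 0.4},{"travel": [-0.004,0.0055,0.135],"roll": 0,"grip": 0.4},{"travel": [-0.004,0.0055,0.135],"roll": 0,"grip": 0.4}])

```text
time: 15.72
tcp_pos: [0.4917, -0.1784, 0.0079]
eef_rot: [3.141, -0.0, 2.836]
contact_force: [-0.5, -0.7, 0.5]
width: 0.0665
finger_force: 0.0
```

```bash
python3 d.py .491 -.182 .008 2.835
```

```text
travel [-0.0004 -0.0036 -0.0001] roll 0.05 len 0.004 t 15.7167
```

>>> carry_out(commands=[{"travel": [0,-0.003,0],"roll": 0,"grip": 0.4},{"travel": [0,-0.003,0],"roll": 0,"grip": 0},{"travel": [0,-0.003,0],"roll": 0,"grip": 0},{"travel": [0,-0.003,0],"roll": 0,"grip": 0},{"travel": [0,-0.003,0],"roll": 0,"grip": 0},{"travel": [0,-0.003,-0.01],"roll": 0,"grip": 0},{"travel": [0,-0.003,-0.04],"roll": 0,"grip": 0},{"travel": [0,-0.003,-0.08],"roll": 0,"grip": 0},{"travel": [0,-0.003,-0.12],"roll": 0,"grip": 0},{"travel": [0,-0.003,-0.16],"roll": 0,"grip": 0},{"travel": [0,-0.003,-0.16],"roll": 0,"grip": 0},{"travel": [0,-0.003,-0.16],"roll": 0,"grip": 0}], newtons=20)

```text
time: 16.72
tcp_pos: [0.4922, -0.1832, 0.1718]
eef_rot: [-3.141, 0.007, 2.834]
contact_force: [-0.5, -0.2, -2.7]
width: 0.0551
finger_force: 19.9
```

```bash
python3 d.py .5637 .1352 .17 -2.9106
```

```text
travel [0.0282 0.3251 0.0013] roll -30.85 len 0.326 t 16.7167
```

>>> carry_out(commands=[{"travel": [0.003,0.03,0],"roll": -4,"grip": 0},{"travel": [0.005,0.06,0],"roll": -7,"grip": 0},{"travel": [0.008,0.095,0],"roll": -10,"grip": 0},{"travel": [0.011,0.13,0],"roll": -13,"grip": 0},{"travel": [0.014,0.165,0],"roll": -16,"grip": 0},{"travel": [0.017,0.2,0],"roll": -19,"grip": 0},{"travel": [0.02,0.23,0],"roll": -22,"grip": 0},{"travel": [0.023,0.26,0],"roll": -25,"grip": 0},{"travel": [0.026,0.29,0],"roll": -28,"grip": 0},{"travel": [0.028,0.325,0],"roll": -31,"grip": 0},{"travel": [0.028,0.325,0],"roll": -31,"grip": 0},{"travel": [0.028,0.325,0],"roll": -31,"grip": 0},{"travel": [0.028,0.325,0],"roll": -31,"grip": 0}])

```text
time: 17.8
tcp_pos: [0.5607, 0.1354, 0.1658]
eef_rot: [-3.141, -0.004, -2.908]
contact_force: [-0.3, -1.1, -2.4]
width: 0.0554
finger_force: 19.9
```

```bash
python3 d.py .5637 .1352 .08 -2.9106
```

```text
travel [-0.0032 -0.0009  0.0857] roll 0.15 len 0.086 t 17.8
```

>>> carry_out(commands=[{"travel": [-0.003,-0.001,0.03],"roll": 0,"grip": 0},{"travel": [-0.003,-0.001,0.06],"roll": 0,"grip": 0},{"travel": [-0.003,-0.001,0.08],"roll": 0,"grip": 0},{"travel": [-0.003,-0.001,0.086],"roll": 0,"grip": 0},{"travel": [-0.003,-0.001,0.086],"roll": 0,"grip": 0},{"travel": [-0.003,-0.001,0.086],"roll": 0,"grip": 0}], newtons=8)

```text
time: 18.3
tcp_pos: [0.5654, 0.1347, 0.0824]
eef_rot: [-3.141, 0.0, -2.909]
contact_force: [0.6, -0.2, -1.3]
width: 0.0551
finger_force: 8.0
```

```bash
python3 d.py .5637 .1352 .066 -2.9106
```

```text
travel [0.0016 0.0009 0.0164] roll 0.08 len 0.016 t 18.3
```

>>> carry_out(commands=[{"travel": [0.001,0.001,0.003],"roll": 0,"grip": 0},{"travel": [0.001,0.001,0.006],"roll": 0,"grip": 0},{"travel": [0.001,0.001,0.008],"roll": 0,"grip": 0},{"travel": [0.001,0.001,0.009],"roll": 0,"grip": 0},{"travel": [0.001,0.001,0.01],"roll": 0,"grip": 0},{"travel": [0.001,0.001,0.011],"roll": 0,"grip": 0},{"travel": [0.001,0.001,0.011],"roll": 0,"grip": 0}], newtons=5)

```text
time: 18.88
tcp_pos: [0.5645, 0.1363, 0.0713]
eef_rot: [-3.141, 0.001, -2.907]
contact_force: [2.4, 0.9, 0.8]
width: 0.0557
finger_force: 5.0
```

>>> carry_out(commands=[{"travel": [0,0,0.001],"roll": 0,"grip": 0},{"travel": [0,0,0.002],"roll": 0,"grip": 0},{"travel": [0,0,0.003],"roll": 0,"grip": 0},{"travel": [0,0,0.004],"roll": 0,"grip": 0},{"travel": [0,0,0.005],"roll": 0,"grip": 0},{"travel": [0,0,0.005],"roll": 0,"grip": 0}])

```text
time: 19.38
tcp_pos: [0.5642, 0.1362, 0.0669]
eef_rot: [-3.141, -0.0, -2.908]
contact_force: [-0.6, -0.8, 7.1]
width: 0.0551
finger_force: 5.0
```

It is flat on the floor. Regrip, then lead down.

>>> carry_out(commands=[{"travel": [0,0,0],"roll": 0,"grip": 0.35},{"travel": [0,0,0],"roll": 0,"grip": 0.35},{"travel": [0,0,0],"roll": 0,"grip": 0.35},{"travel": [0,0,0],"roll": 0,"grip": 0.35},{"travel": [0,0,0],"roll": 0,"grip": 0},{"travel": [0,0,0],"roll": 0,"grip": 0},{"travel": [0,0,0],"roll": 0,"grip": 0},{"travel": [0,0,0],"roll": 0,"grip": 0},{"travel": [-0.006,0,0.0013],"roll": 0,"grip": 0},{"travel": [-0.012,0,0.0026],"roll": 0,"grip": 0},{"travel": [-0.018,0,0.0038],"roll": 0,"grip": 0},{"travel": [-0.024,0,0.005],"roll": 0,"grip": 0},{"travel": [-0.03,0,0.0064],"roll": 0,"grip": 0},{"travel": [-0.036,0,0.0077],"roll": 0,"grip": 0},{"travel": [-0.042,0,0.009],"roll": 0,"grip": 0},{"travel": [-0.048,0,0.0102],"roll": 0,"grip": 0},{"travel": [-0.048,0,0.0102],"roll": 0,"grip": 0}], newtons=8)

```text
time: 20.8
tcp_pos: [0.6117, 0.1477, 0.0553]
eef_rot: [3.142, 0.0, -2.908]
contact_force: [-1.1, 0.5, -1.7]
width: 0.0557
finger_force: 8.0
```

>>> carry_out(commands=[{"travel": [-0.002,0,0.0005],"roll": 0,"grip": 0},{"travel": [-0.004,0,0.001],"roll": 0,"grip": 0},{"travel": [-0.006,0,0.0013],"roll": 0,"grip": 0},{"travel": [-0.008,0,0.0017],"roll": 0,"grip": 0},{"travel": [-0.008,0,0.0017],"roll": 0,"grip": 0}])

```text
time: 21.22
tcp_pos: [0.6188, 0.1494, 0.054]
eef_rot: [-3.142, 0.0, -2.908]
contact_force: [-0.4, -0.3, -1.2]
width: 0.0553
finger_force: 8.0
```

>>> carry_out(commands=[{"travel": [-0.002,0,0.0005],"roll": 0,"grip": 0},{"travel": [-0.004,0,0.001],"roll": 0,"grip": 0},{"travel": [-0.004,0,0.001],"roll": 0,"grip": 0}])

```text
time: 21.47
tcp_pos: [0.6205, 0.1501, 0.0531]
eef_rot: [3.141, -0.005, -2.908]
contact_force: [-7.9, -1.1, 4.1]
width: 0.0551
finger_force: 8.0
```

Contact with the stop again (fx -7.9 N). I'll seat it, release, rise and retreat toward the robot for a clear view.

>>> carry_out(commands=[{"travel": [-0.002,0,0.001],"roll": 0,"grip": 0},{"travel": [-0.002,0,0.001],"roll": 0,"grip": 0},{"travel": [-0.001,0,0.001],"roll": 0,"grip": 0.35},{"travel": [0,0,0],"roll": 0,"grip": 0.35},{"travel": [0,0,0],"roll": 0,"grip": 0.35},{"travel": [0,0,0],"roll": 0,"grip": 0.35},{"travel": [0,0,-0.01],"roll": 0,"grip": 0.35},{"travel": [0,0,-0.025],"roll": 0,"grip": 0.35},{"travel": [0,0,-0.055],"roll": 0,"grip": 0.35},{"travel": [0,0,-0.09],"roll": 0,"grip": 0.35},{"travel": [0,0,-0.12],"roll": 0,"grip": 0.35},{"travel": [0.04,0.03,-0.12],"roll": 0,"grip": 0.35},{"travel": [0.07,-0.06,-0.12],"roll": 0,"grip": 0.35},{"travel": [0.1,-0.09,-0.12],"roll": 0,"grip": 0.35},{"travel": [0.13,-0.12,-0.12],"roll": 0,"grip": 0.35},{"travel": [0.16,-0.16,-0.12],"roll": 0,"grip": 0.35},{"travel": [0.19,-0.19,-0.12],"roll": 0,"grip": 0.35},{"travel": [0.21,-0.22,-0.12],"roll": 0,"grip": 0.35},{"travel": [0.21,-0.26,-0.12],"roll": 0,"grip": 0.35},{"travel": [0.21,-0.26,-0.12],"roll": 0,"grip": 0.35}])

```text
time: 23.13
tcp_pos: [0.4787, -0.1481, 0.1754]
eef_rot: [-3.139, 0.003, -2.907]
contact_force: [1.4, 0.7, 0.6]
width: 0.0641
finger_force: 0.0
```

```bash
python3 - <<'E'
from h import *
I={c:env.get_image(c) for c in("side","top")};A=[]
for c,x,y in(("side",215,130),("top",160,120)):
    k=6 if c=="top" else 6
    a=cv2.resize(I[c]["color"][y:y+90,x:x+66,::-1],None,fx=k,fy=k,interpolation=2)
    for s in(.046,-.046):
        P=np.array([deck([.059+sx*.0595,s+sy*.0275,.048]) for sx,sy in((1,1),(1,-1),(-1,-1),(-1,1))])
        for u,v in (proj(I[c],world(P,S))-[x,y]+.5)*k: cv2.circle(a,(int(u),int(v)),2,(0,0,255),-1)
    A.append(a)
cv2.imwrite("pics/f1.png",np.hstack(A));print(env.get_obs()["tcp_pos"],env.get_obs()["time"])
E
```

```text
[ 0.47859686 -0.15138402  0.17522984] 23.2333
```

View pics/f1.png

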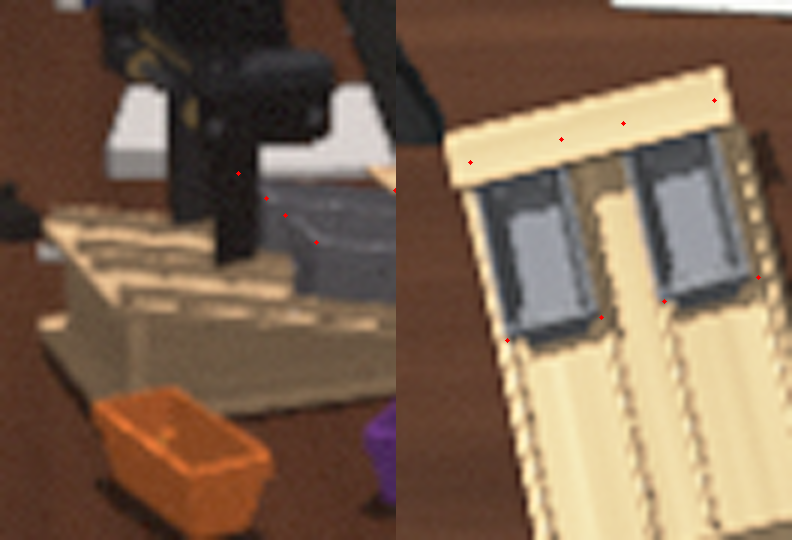

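Top view: both bins lie flat in their lanes under the lip. The near rims are at about (505–600, 312–342) and (663–757, 275–305). The right one may be 1–2 mm short, so I'll nudge its near end with shut fingers.

```bash
python3 d.py .526 .1285 .15 -2.908
```

```text
travel [-0.109   0.2622  0.0245] roll -0.4 len 0.285 t 23.2333
```

>>> carry_out(commands=[{"travel": [-0.055,0.131,0],"roll": 0,"grip": -1},{"travel": [-0.055,0.131,0],"roll": 0,"grip": -1},{"travel": [-0.055,0.131,0],"roll": 0,"grip": -1},{"travel": [-0.055,0.131,0],"roll": 0,"grip": -1},{"travel": [-0.109,0.262,0],"roll": 0,"grip": -1},{"travel": [-0.109,0.262,0],"roll": 0,"grip": -1},{"travel": [-0.109,0.262,0.024],"roll": 0,"grip": -1},{"travel": [-0.109,0.262,0.024],"roll": 0,"grip": -1},{"travel": [-0.109,0.262,0.024],"roll": 0,"grip": -1},{"travel": [-0.109,0.262,0.024],"roll": 0,"grip": -1},{"travel": [-0.109,0.262,0.024],"roll": 0,"grip": -1}])

```text
time: 24.15
tcp_pos: [0.5248, 0.1338, 0.1502]
eef_rot: [-3.141, 0.001, -2.907]
contact_force: [-0.7, -0.7, -1.4]
width: 0.0011
finger_force: 0.0
```

```bash
python3 d.py .526 .1285 .071 -2.908
```

```text
travel [ 0.0001 -0.0054  0.0792] roll 0.03 len 0.079 t 24.15
```

>>> carry_out(commands=[{"travel": [0,-0.005,0.04],"roll": 0,"grip": -1},{"travel": [0,-0.005,0.07],"roll": 0,"grip": -1},{"travel": [0,-0.005,0.077],"roll": 0,"grip": -1},{"travel": [0,-0.005,0.077],"roll": 0,"grip": -1},{"travel": [-0.01,-0.005,0.077],"roll": 0,"grip": -1},{"travel": [-0.018,-0.005,0.077],"roll": 0,"grip": -1},{"travel": [-0.022,-0.005,0.077],"roll": 0,"grip": -1},{"travel": [-0.022,-0.005,0.077],"roll": 0,"grip": -1}])

```text
time: 24.82
tcp_pos: [0.5497, 0.1344, 0.0743]
eef_rot: [-3.141, 0.004, -2.908]
contact_force: [-0.1, 0.7, -0.1]
width: 0.0002
finger_force: 0.0
```

>>> carry_out(commands=[{"travel": [-0.002,0,0],"roll": 0,"grip": -1},{"travel": [-0.004,0,0],"roll": 0,"grip": -1},{"travel": [-0.005,0,0],"roll": 0,"grip": -1},{"travel": [-0.005,0,0],"roll": 0,"grip": -1}])

```text
time: 25.15
tcp_pos: [0.5519, 0.1353, 0.072]
eef_rot: [-3.142, 0.0, -2.908]
contact_force: [0.5, 0.4, -0.3]
width: 0.0007
finger_force: 0.0
```

>>> carry_out(commands=[{"travel": [-0.002,0,0],"roll": 0,"grip": -1},{"travel": [-0.004,0,0],"roll": 0,"grip": -1},{"travel": [-0.004,0,0],"roll": 0,"grip": -1}])

```text
time: 25.4
tcp_pos: [0.5548, 0.136, 0.0716]
eef_rot: [3.141, -0.003, -2.908]
contact_force: [-3.6, -0.6, 2.2]
width: 0.0006
finger_force: 2.0
```

>>> carry_out(commands=[{"travel": [-0.001,0,0],"roll": 0,"grip": -1},{"travel": [-0.002,0,0],"roll": 0,"grip": -1},{"travel": [-0.002,0,0],"roll": 0,"grip": -1}])

```text
time: 25.65
tcp_pos: [0.555, 0.1361, 0.0715]
eef_rot: [3.141, -0.007, -2.908]
contact_force: [-9.2, -1.8, 5.8]
width: 0.0004
finger_force: 5.4
```

Stiff contact, so the right bin is home. Same check on the left bin.

>>> carry_out(commands=[{"travel": [0.01,0,0],"roll": 0,"grip": -1},{"travel": [0.025,0,0],"roll": 0,"grip": -1},{"travel": [0.025,0,-0.04],"roll": 0,"grip": -1},{"travel": [0.025,0.03,-0.05],"roll": 0,"grip": -1},{"travel": [0.025,0.065,-0.05],"roll": 0,"grip": -1},{"travel": [0.025,0.092,-0.05],"roll": 0,"grip": -1},{"travel": [0.025,0.092,-0.05],"roll": 0,"grip": -1},{"travel": [0.025,0.092,-0.02],"roll": 0,"grip": -1},{"travel": [0.025,0.092,0],"roll": 0,"grip": -1},{"travel": [0.025,0.092,0],"roll": 0,"grip": -1},{"travel": [0.015,0.092,0],"roll": 0,"grip": -1},{"travel": [0.008,0.092,0],"roll": 0,"grip": -1},{"travel": [0.004,0.092,0],"roll": 0,"grip": -1},{"travel": [0.004,0.092,0],"roll": 0,"grip": -1}])

```text
time: 26.82
tcp_pos: [0.5347, 0.2255, 0.0738]
eef_rot: [3.141, 0.003, -2.908]
contact_force: [-0.1, -0.3, -0.2]
width: 0.0006
finger_force: 0.0
```

>>> carry_out(commands=[{"travel": [-0.002,0,0],"roll": 0,"grip": -1},{"travel": [-0.004,0,0],"roll": 0,"grip": -1},{"travel": [-0.004,0,0],"roll": 0,"grip": -1}])

```text
time: 27.07
tcp_pos: [0.5351, 0.2257, 0.0732]
eef_rot: [-3.141, -0.004, -2.908]
contact_force: [-9.0, -2.4, 9.2]
width: 0.0009
finger_force: 5.1
```

>>> carry_out(commands=[{"travel": [0.01,0,0],"roll": 0,"grip": -1},{"travel": [0.03,0,0],"roll": 0,"grip": -1},{"travel": [0.04,0,-0.03],"roll": 0,"grip": -1},{"travel": [0.05,0,-0.07],"roll": 0,"grip": -1},{"travel": [0.06,0,-0.1],"roll": 0,"grip": -1},{"travel": [0.09,0,-0.12],"roll": 0,"grip": -1},{"travel": [0.12,0,-0.12],"roll": 0,"grip": -1},{"travel": [0.12,0,-0.12],"roll": 0,"grip": -1},{"travel": [0.12,0,-0.12],"roll": 0,"grip": -1}])

```text
time: 27.82
tcp_pos: [0.4192, 0.1983, 0.1925]
eef_rot: [3.141, 0.003, -2.907]
contact_force: [-0.2, 0.5, -1.6]
width: 0.0004
finger_force: 0.0
```

```bash
python3 - <<'E'
from h import *
im=env.get_image("top")
old=cv2.imread("pics/f1.png")[:,396:][...,::-1]; new=cv2.resize(im["color"][120:210,160:226],None,fx=6,fy=6,interpolation=2)
# where bins lie: difference to the viewed picture (mean abs per bin region)
for n,(x,y,w,h) in dict(left=(75,180,140,175),right=(230,130,140,185)).items():
    print(n,np.abs(old[y:y+h,x:x+w].astype(int)-new[y:y+h,x:x+w]).mean().round(1))
print([(round(d["conf"],2),d["box"]) for d in env.masks_of("top","bin_upper")])
E
```

```text
left 18.5
right 2.2
[(0.89, [255.9, 131.3, 26.9, 34.0]), (0.76, [243.8, 182.9, 36.0, 28.8]), (0.68, [170.8, 146.4, 18.9, 22.9])]
```

The left region differs, and the arm or its shadow probably covers it. I'll move aside and compare again.

>>> carry_out(commands=[{"travel": [0,-0.16,-0.02],"roll": 0,"grip": -1},{"travel": [0,-0.16,-0.02],"roll": 0,"grip": -1},{"travel": [0,-0.16,-0.02],"roll": 0,"grip": -1},{"travel": [0,-0.16,-0.02],"roll": 0,"grip": -1},{"travel": [0,-0.3,-0.02],"roll": 0,"grip": -1},{"travel": [0,-0.3,-0.02],"roll": 0,"grip": -1},{"travel": [0,-0.3,-0.02],"roll": 0,"grip": -1},{"travel": [0,-0.3,-0.02],"roll": 0,"grip": -1},{"travel": [0,-0.3,-0.02],"roll": 0,"grip": -1},{"travel": [0,-0.3,-0.02],"roll": 0,"grip": -1}])

```text
time: 28.75
tcp_pos: [0.4895, -0.0943, 0.2109]
eef_rot: [3.14, -0.002, -2.91]
contact_force: [0.0, 0.3, 0.7]
width: 0.0009
finger_force: 0.0
```

```bash
python3 - <<'E'
from h import *
im=env.get_image("top")
old=cv2.imread("pics/f1.png")[:,396:][...,::-1]; new=cv2.resize(im["color"][120:210,160:226],None,fx=6,fy=6,interpolation=2)
for n,(x,y,w,h) in dict(left=(75,180,140,175),right=(230,130,140,185)).items():
    a,b=[cv2.cvtColor(np.ascontiguousarray(q[y:y+h,x:x+w]),cv2.COLOR_RGB2GRAY).astype(np.float32) for q in(old,new)]
    print(n,np.abs(a-b).mean().round(1),cv2.phaseCorrelate(a,b))
print([(round(d["conf"],2),d["box"]) for d in env.masks_of("top","bin_upper")])
E
```

```text
left 2.0 ((-0.006650329742640793, 0.013690812017472354), 0.8814040125152212)
right 1.4 ((-0.003816041462073372, 0.013891666303251782), 0.9242194462740035)
[(0.65, [171.7, 148.4, 19.1, 29.7]), (0.5, [252.8, 140.7, 14.9, 26.0])]
```

Neither bin has moved from the seated position in the last picture, and both met the stop stiffly. Handing in.

```bash
python3 -c "
from rig import env
print(env.sign_off())"
```

```text
the job is handed in; nothing more can be done
None
```

I lifted the upper bin straight out, stowed both bins (upper in the left lane, lower in the right), each pushed firmly against the back stop, and handed the job in at about 29 s; sign-off returned no verdict.

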